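Wheel-nut sockets from tray to rack, in reverse order

TASK

Move the four coloured wheel-nut sockets from the black tray to the plywood rack, in reverse order: the socket farthest to the left in the tray (as the robot sees it) goes into the well farthest to the right in the rack, the next into the next, and so on. Stand each socket upright on the floor of its well, one to a well, and let go of all of them.

Things in the scene. Friction and masses are not known exactly. Their poses are not given: they have to be found in the camera images.
- red_socket_mid (a point): the red wheel-nut socket: loose upright cylinder, 88 mm tall, red plastic sleeve 34 mm in diameter from 12 to 76 mm above its foot, dark steel foot 30 mm and nose 25 mm in diameter, 0.2 kg give or take. The point is its centre, half-way up (44 mm above its foot), its z axis points up the socket. At the start it stands upright in the seat of its own colour, foot 9 mm above the bench
- yellow_socket_mid (a point): the yellow wheel-nut socket: loose upright cylinder, 88 mm tall, yellow plastic sleeve 34 mm in diameter from 12 to 76 mm above its foot, dark steel foot 30 mm and nose 25 mm in diameter, 0.2 kg give or take. The point is its centre, half-way up (44 mm above its foot), its z axis points up the socket. At the start it stands upright in the seat of its own colour, foot 9 mm above the bench
- green_socket_mid (a point): the green wheel-nut socket: loose upright cylinder, 88 mm tall, green plastic sleeve 34 mm in diameter from 12 to 76 mm above its foot, dark steel foot 30 mm and nose 25 mm in diameter, 0.2 kg give or take. The point is its centre, half-way up (44 mm above its foot), its z axis points up the socket. At the start it stands upright in the seat of its own colour, foot 9 mm above the bench
- blue_socket_mid (a point): the blue wheel-nut socket: loose upright cylinder, 88 mm tall, blue plastic sleeve 34 mm in diameter from 12 to 76 mm above its foot, dark steel foot 30 mm and nose 25 mm in diameter, 0.2 kg give or take. The point is its centre, half-way up (44 mm above its foot), its z axis points up the socket. At the start it stands upright in the seat of its own colour, foot 9 mm above the bench
- red_seat: the red seat in the black tray, fixed: red block 56 x 56 mm, 14 mm high, with a round recess 46 mm in diameter, 9 mm deep. Origin at the centre of its underside (4 mm above the bench). It stays where it is, so it goes on showing where in the row the socket of its colour began
- yellow_seat: the yellow seat in the black tray, fixed: yellow block 56 x 56 mm, 14 mm high, with a round recess 46 mm in diameter, 9 mm deep. Origin at the centre of its underside (4 mm above the bench). It stays where it is, so it goes on showing where in the row the socket of its colour began
- green_seat: the green seat in the black tray, fixed: green block 56 x 56 mm, 14 mm high, with a round recess 46 mm in diameter, 9 mm deep. Origin at the centre of its underside (4 mm above the bench). It stays where it is, so it goes on showing where in the row the socket of its colour began
- blue_seat: the blue seat in the black tray, fixed: blue block 56 x 56 mm, 14 mm high, with a round recess 46 mm in diameter, 9 mm deep. Origin at the centre of its underside (4 mm above the bench). It stays where it is, so it goes on showing where in the row the socket of its colour began
- black_tray: black plastic tray, 68 x 268 x 12 mm, fixed to the bench, that holds the four coloured seats in one row, in any order, 62 mm apart. Origin at the centre of its underside; its y axis runs along the row to the left as the robot sees it, its x axis across the row, away from the robot (it is turned at most 0.25 rad from the world axes). Seat centres at y = +93, +31, -31, -93 mm, x = 0
- plywood_rack: pale plywood rack, 70 x 268 x 18 mm, fixed to the bench, with four equal round wells 48 mm in diameter and 9 mm deep (well floors 9 mm above the bench), all empty at the start. Origin at the centre of its underside; axes as for the tray (y along the row to the left, turned at most 0.25 rad). Well centres at y = +93, +31, -31, -93 mm, x = 0. Tray and rack stand side by side, either one on the left. Only flat or low things (up to 21 mm) lie close beside them

How it is judged (in metres and radians):
At the end, for the whole second after the job is handed in: Each socket stands upright (within 0.1 rad), released and at rest, on the floor of the well of the plywood rack that mirrors its starting seat (tray y = +93 mm goes to rack y = -93 mm, +31 to -31, -31 to +31, -93 to +93), its centre within 13 mm of the well's centre along and across the rack (((y of red_seat in the frame of black_tray between 0.073 and 0.113 m and y of red_socket_mid in the frame of plywood_rack between -0.106 and -0.08 m) or (y of red_seat in the frame of black_tray between 0.011 and 0.051 m and y of red_socket_mid in the frame of plywood_rack between -0.044 and -0.018 m) or (y of red_seat in the frame of black_tray between -0.051 and -0.011 m and y of red_socket_mid in the frame of plywood_rack between 0.018 and 0.044 m) or (y of red_seat in the frame of black_tray between -0.113 and -0.073 m and y of red_socket_mid in the frame of plywood_rack between 0.08 and 0.106 m)) and x of red_socket_mid in the frame of plywood_rack between -0.013 and 0.013 m and z of each of red_socket_mid, yellow_socket_mid, green_socket_mid, blue_socket_mid in the frame of plywood_rack below 0.057 m and angle between each of red_socket_mid, yellow_socket_mid, green_socket_mid, blue_socket_mid's own z axis and vertical below 0.1 rad and linear speed of each of red_socket, yellow_socket, green_socket, blue_socket below 0.02 m/s and ((y of yellow_seat in the frame of black_tray between 0.073 and 0.113 m and y of yellow_socket_mid in the frame of plywood_rack between -0.106 and -0.08 m) or (y of yellow_seat in the frame of black_tray between 0.011 and 0.051 m and y of yellow_socket_mid in the frame of plywood_rack between -0.044 and -0.018 m) or (y of yellow_seat in the frame of black_tray between -0.051 and -0.011 m and y of yellow_socket_mid in the frame of plywood_rack between 0.018 and 0.044 m) or (y of yellow_seat in the frame of black_tray between -0.113 and -0.073 m and y of yellow_socket_mid in the frame of plywood_rack between 0.08 and 0.106 m)) and x of yellow_socket_mid in the frame of plywood_rack between -0.013 and 0.013 m and ((y of green_seat in the frame of black_tray between 0.073 and 0.113 m and y of green_socket_mid in the frame of plywood_rack between -0.106 and -0.08 m) or (y of green_seat in the frame of black_tray between 0.011 and 0.051 m and y of green_socket_mid in the frame of plywood_rack between -0.044 and -0.018 m) or (y of green_seat in the frame of black_tray between -0.051 and -0.011 m and y of green_socket_mid in the frame of plywood_rack between 0.018 and 0.044 m) or (y of green_seat in the frame of black_tray between -0.113 and -0.073 m and y of green_socket_mid in the frame of plywood_rack between 0.08 and 0.106 m)) and x of green_socket_mid in the frame of plywood_rack between -0.013 and 0.013 m and ((y of blue_seat in the frame of black_tray between 0.073 and 0.113 m and y of blue_socket_mid in the frame of plywood_rack between -0.106 and -0.08 m) or (y of blue_seat in the frame of black_tray between 0.011 and 0.051 m and y of blue_socket_mid in the frame of plywood_rack between -0.044 and -0.018 m) or (y of blue_seat in the frame of black_tray between -0.051 and -0.011 m and y of blue_socket_mid in the frame of plywood_rack between 0.018 and 0.044 m) or (y of blue_seat in the frame of black_tray between -0.113 and -0.073 m and y of blue_socket_mid in the frame of plywood_rack between 0.08 and 0.106 m)) and x of blue_socket_mid in the frame of plywood_rack between -0.013 and 0.013 m); the robot touches nothing.
It also fails if it takes over 109 s, if anything falls off the work surface, if the arm or the gripper's body presses on something with over 40 N, if the wrist force passes 120 N, or if a joint passes its speed limit or range.

ROBOT

A 6-joint arm with a two-finger parallel gripper is mounted at the origin on a cart in front of the work surface, level with it; the furniture and walls round the work are solid. World frame = base frame: x ahead of the robot, y to its left, z up, the work surface at z = 0. Lengths are in m, angles in degrees, forces in N, time in s.
With the tool pointing down it reaches from about 0.3 to 0.875 m from the base axis. Payload 4.2 kg.
Tool frame: the origin (TCP) lies at the very end of the fingers, on their centre line; the grasp point (between the pads) lies 19 mm behind it; z points along the fingers, y is the line along which they close (so a half turn about z gives the same grasp; the last joint's range is limited). The gripper opens to 85 mm and grips with 20 to 120 N. Pads are 22 mm wide; open, the fingers measure 114 mm over their backs; the gripper's body (76 mm by 85 mm) begins 54 mm behind the grasp point. The pads swing forward as they close: fully open they stand 13 mm farther back than shut.
Start: joints at [70.989, 18.312, 89.639, -0, 72.044, -1.146], TCP at [0.176, 0.547, 0.195] pointing down, gripper open.
Joint ranges: [-177.97, 177.97], [-48.28, 115.42], [12.27, 149.76], [-77.06, 257.06], [2.81, 150.46], [-146.56, 146.56]. Speed limits (degrees/s): [147.25, 147.25, 180, 180, 180, 180].

INTERFACE

Orientations are given as a 3x3 rotation matrix whose columns are the frame's x, y, z axes.
In Python, from plant import r, vision, boxes_of, tip_of gives the robot as it stands.
- The arm moves only by the shell command python3 -m handwheel 'ROWS' [FORCE]. ROWS is JSON, a list of rows, each a list of 5 numbers: the finger opening in cm, from 0 to 8.54, then the shift along the world's x, y, z in cm, then the turn about the world's z in rad. A call has 1 to 12 rows; each row shifts and turns the commanded pose from where the row before left it; what a row does not reach is not made up. A row lasts 1/12 s, in which the tool goes at most 41.7 mm and 7.16 degrees, less where a joint would pass 70% of its speed; a pose out of reach is approached as far as the arm can. A call is refused whole if a number of a shift passes 4.17 or a number of a turn 0.125, either way. A call with a gripper value outside its range is refused whole. The fingers move at their own pace and stop on an object; FORCE is the grip in N (left out, the last holds). Time passes only in rows, so rows that do not move let the fingers close. It gives the time, the measured TCP pose, the force, the opening and the grip force at its end, in the units of the state.
- r.get_state(): the state, without advancing time (a new reading comes with each control period).
- vision.snapshot(name): name is "scene" or "top"; returns the picture (480x640x3 uint8, blue, green, red); there is no depth.
- vision.camera_info(name): a dict with "fx", "fy", "cx", "cy" (pixels), "R" (3x3) and "t" (3): a world point X has camera coordinates R X + t. Camera axes: x right, y down, z forward; pixel columns grow to the right and rows downward; lengths in m; the calibration is good to about 2 mm. A picture is of the moment at which its call begins. camera_info takes no time and is no camera call.
- r.finish_job(): hands the job in; it is judged then, once.
Trained networks look in the newest picture that a camera, given by its name, has taken for a name from the list of things; names that differ only in an ending like _2 or _b are one class to them, and where a whole thing is asked for, a point or a joint stands for the part that bears it (a point fixed in the world has none). Each returns a list of dicts, best first, with "confidence" (0 to 1); they miss things now and then, are a little off and sometimes report something else, mostly with a low value. They report only what shows in the picture. A call takes as long as a camera call.
- boxes_of(camera, query): "rect" ([left, top, right, bottom] in pixels, round what is visible of it).
- tip_of(camera, query): "location" ([column, row] in pixels: a listed point, or the origin of a listed thing).
The state is a dict: "t": time; "qpos": joint angles; "joint_vel": joint speeds; "joint_efforts": joint torques, N m; "position": TCP position; "tool_rot": TCP orientation; "contact_force": force on the tool from outside, world axes, zero at the start; "moment": the same for the moment, N m; "opening": finger opening in m; "finger_force": force on a finger pad.
Only numpy, scipy, OpenCV 4.12 (cv2) and the standard library are available. Lean on these libraries where they do the work, as an engineer would, in place of code of your own. Each camera call takes 0.05 s, during which the arm holds its last target. There are 200 camera calls.

## Working session

There is one attempt and no reset: what is moved stays moved. The work goes in short steps, Python scripts to look and compute and a shell command to move; the robot and the scene stay as the last step left them, time stands still between calls to the robot, and variables do not carry over. Pictures are saved under pics/ and viewed, at most 17 in all, crops included, and the job is handed in when it is done.

```bash
ls; mkdir -p pics
cat > h.py <<'E'
import numpy as np, cv2
from plant import r, vision, boxes_of, tip_of
def ray(cam,px,z):
    c=vision.camera_info(cam);R=np.array(c["R"]);t=np.array(c["t"])
    d=R.T@np.array([(px[0]-c["cx"])/c["fx"],(px[1]-c["cy"])/c["fy"],1]);o=-R.T@t
    return o+d*(z-o[2])/d[2]
E
python3 - <<'E'
from h import *
for c in ("scene","top"):
    cv2.imwrite(f"pics/{c}0.png",vision.snapshot(c))
    i=vision.camera_info(c);print(c,-np.array(i["R"]).T@np.array(i["t"]))
    for n,z in [("black_tray",0),("plywood_rack",0)]+[(k+"_seat",.004) for k in("red","yellow","green","blue")]+[(k+"_socket_mid",.053) for k in("red","yellow","green","blue")]:
        for d in tip_of(c,n)[:2]: print(n,np.round(d["location"],1),round(d["confidence"],2),np.round(ray(c,d["location"],z),4))
s=r.get_state();print(s["t"],s["position"],s["tool_rot"],s["opening"],s["contact_force"])
E
```

```text
pics
scene [-0.02404374 -0.93894554  0.66218095]
black_tray [357.  323.2] 0.72 [ 0.4871 -0.1722  0.    ]
plywood_rack [281.1 240.1] 0.78 [0.5037 0.2064 0.    ]
red_seat [324.7 300.9] 0.84 [ 0.4661 -0.0811  0.004 ]
yellow_seat [344.2 312.7] 0.71 [ 0.4801 -0.1353  0.004 ]
yellow_seat [393.9 326.3] 0.26 [ 0.5414 -0.2177  0.004 ]
green_seat [390.8 343.2] 0.64 [ 0.5063 -0.258   0.004 ]
blue_seat [368.1 330. ] 0.65 [ 0.4912 -0.205   0.004 ]
yellow_socket_mid [351.3 295.7] 0.59 [ 0.4835 -0.1527  0.053 ]
green_socket_mid [396.4 324.6] 0.7 [ 0.5062 -0.2693  0.053 ]
blue_socket_mid [369.8 308.7] 0.71 [ 0.4912 -0.2058  0.053 ]
top [ 0.41489695 -0.01204759  1.02860587]
black_tray [421.4 249.4] 0.74 [ 0.4955 -0.2087  0.    ]
black_tray [403.6 252.6] 0.71 [ 0.4884 -0.1741  0.    ]
plywood_rack [220.6 240.1] 0.79 [0.5038 0.1827 0.    ]
plywood_rack [357.1 255.8] 0.63 [ 0.4799 -0.0838  0.    ]
red_seat [359.  257.4] 0.84 [ 0.4766 -0.0873  0.004 ]
yellow_seat [387.3 259.2] 0.93 [ 0.4745 -0.142   0.004 ]
green_seat [454.8 246.1] 0.91 [ 0.5032 -0.2727  0.004 ]
blue_seat [422.1 252.3] 0.82 [ 0.4896 -0.2093  0.004 ]
red_socket_mid [360.9 255.6] 0.78 [ 0.4771 -0.0871  0.053 ]
yellow_socket_mid [392.  252.2] 0.55 [ 0.4848 -0.1444  0.053 ]
green_socket_mid [459.6 242.3] 0.97 [ 0.5062 -0.2691  0.053 ]
green_socket_mid [357.6 260. ] 0.74 [ 0.4688 -0.0812  0.053 ]
blue_socket_mid [423.7 250.5] 0.71 [ 0.4894 -0.2028  0.053 ]
1.1 [0.17639307 0.54728373 0.19546408] [[-9.51779753e-01  3.06782172e-01  3.67811943e-05]
 [ 3.06782174e-01  9.51779747e-01  1.07719638e-04]
 [-1.96113121e-06  1.13809185e-04 -9.99999994e-01]] 0.08546009774630448 [ 0.47281249  0.58508263 -0.17352997]
```

View pics/top0.png

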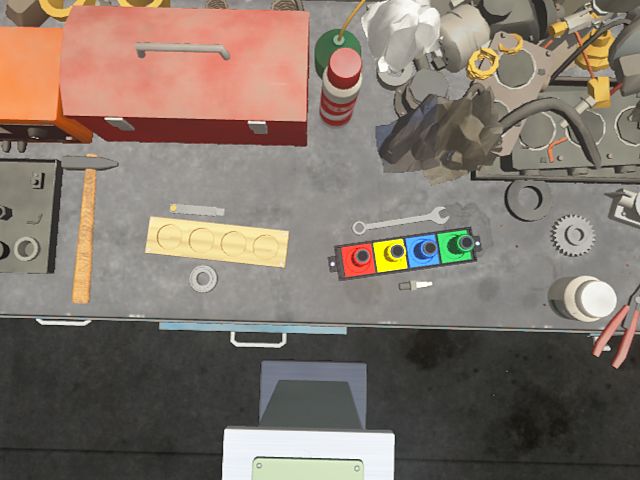

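View pics/scene0.png

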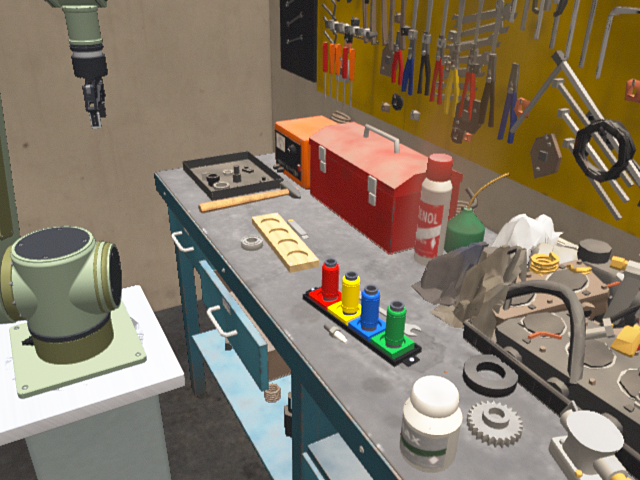

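The top view shows the tray row left to right as red (360,257), yellow (392,252), blue (423,250), green (459,243). The rack wells sit at columns 170–265, rows 236–245. So red goes to the rightmost well, then yellow, blue, and green at the far left.

Run:
```python
from h import *
im=cv2.imread("pics/top0.png");hsv=cv2.cvtColor(im,cv2.COLOR_BGR2HSV)
m=cv2.inRange(hsv,(15,60,150),(30,160,255));m[:, :130]=0;m[:,310:]=0;m[:200]=0;m[290:]=0
m=cv2.morphologyEx(m,cv2.MORPH_CLOSE,np.ones((9,9)))
cs=max(cv2.findContours(m,0,2)[0],key=cv2.contourArea)
P=np.array([ray("top",p[0],.018)[:2] for p in cs],np.float32)
b=cv2.minAreaRect(P);print("rack",b)
# tray: dark+saturated
sat=cv2.inRange(hsv,(0,150,80),(180,255,255));sat[:, :325]=0;sat[:,490:]=0;sat[:222]=0;sat[285:]=0
c=np.vstack([k for k in cv2.findContours(sat,0,2)[0] if cv2.contourArea(k)>50])
print("seats",cv2.minAreaRect(np.array([ray("top",p[0],.018)[:2] for p in c],np.float32)))
S=np.array([[.4771,-.0871],[.4848,-.1444],[.4894,-.2028],[.5062,-.2691]]);Y=np.array([93,31,-31,-93])/1e3
def fit(S):
    c=S.mean(0);k=Y@(S-c)/(Y@Y);print("c",c,"pitch",np.linalg.norm(k),"yaw",np.arctan2(-k[0],k[1]))
fit(S)
# colour centroids of sleeves in both views by triangulation
for n in("red","yellow","blue","green"):
    A=[];B=[]
    for cam in("top","scene"):
        d=boxes_of(cam,n+"_socket_mid");l=tip_of(cam,n+"_socket_mid")
        print(n,cam,[(np.round(x["rect"],0),round(x["confidence"],2)) for x in d[:1]],[(np.round(x["location"],1),np.round(ray(cam,x["location"],.053)[:2],4)) for x in l[:1]])
```

```text
rack ((0.5119738578796387, 0.1853439062833786), (0.27010005712509155, 0.09665217995643616), 85.11576843261719)
seats ((0.4880286753177643, -0.18022556602954865), (0.05763258785009384, 0.253459095954895), 9.524825096130371)
c [ 0.489375 -0.17585 ] pitch 0.9860433051259803 yaw 0.1508958169478796
red top [(array([348., 247., 372., 267.]), 0.54)] [(array([360.9, 255.6]), array([ 0.4771, -0.0871]))]
red scene [(array([338., 270., 359., 314.]), 0.67)] []
yellow top [(array([384., 244., 402., 263.]), 0.6)] [(array([392. , 252.2]), array([ 0.4848, -0.1444]))]
yellow scene [(array([340., 270., 361., 318.]), 0.66)] [(array([351.3, 295.7]), array([ 0.4835, -0.1527]))]
blue top [(array([413., 240., 440., 258.]), 0.92)] [(array([423.7, 250.5]), array([ 0.4894, -0.2028]))]
blue scene [(array([360., 288., 380., 332.]), 0.65)] [(array([369.8, 308.7]), array([ 0.4912, -0.2058]))]
green top [(array([446., 231., 474., 256.]), 0.85)] [(array([459.6, 242.3]), array([ 0.5062, -0.2691]))]
green scene [(array([384., 305., 408., 352.]), 0.87)] [(array([396.4, 324.6]), array([ 0.5062, -0.2693]))]
```

Run:
```python
import cv2
im=cv2.imread("pics/top0.png")[205:290,130:500]
cv2.imwrite("pics/crop1.png",cv2.resize(im,None,fx=2.15,fy=2.15,interpolation=cv2.INTER_CUBIC))
```

```text
(no output)
```

View pics/crop1.png

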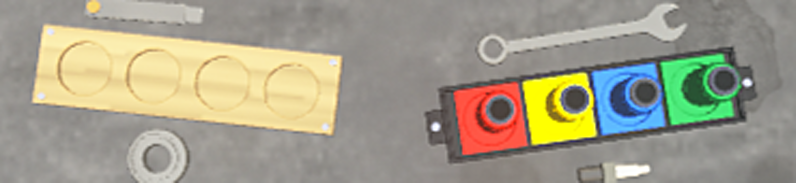

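Run:
```python
from h import *
g=lambda p,z:ray("top",(p[0]/2.15+130-.27,p[1]/2.15+205-.27),z)[:2]
Y=np.array([93,31,-31,-93])/1e3
def fit(S,Y=Y):
    S=np.array(S);c=S.mean(0);k=Y@(S-c)/(Y@Y);a=np.arctan2(-k[0],k[1]);print("c",c.round(4),"pitch",np.linalg.norm(k).round(3),"yaw",a.round(3));return c,a
c=np.array([g(p,.018) for p in[(43,25),(342,57),(333,134),(33,102)]])
print(np.linalg.norm(c-np.roll(c,-1,0),axis=1));fit([(c[0]+c[3])/2,(c[1]+c[2])/2],np.array([.134,-.134]))
rc,ra=fit([g(p,.014) for p in[(84,68),(153,76),(222,82),(292,90)]])
S=[g(p,.097) for p in[(497,112),(574,101),(645,96),(722,83)]];print(np.round(S,4));tc,ta=fit(S)
m=np.array([g(p,.014) for p in[(440,88),(735,49),(748,116),(450,162)]]);print("tray box",m.mean(0),np.linalg.norm(m-np.roll(m,-1,0),axis=1))
f=lambda c,a:np.round(np.array([c+y*np.array([-np.sin(a),np.cos(a)]) for y in Y]),4)
print(f(tc,ta),f(rc,ra))
```

```text
[0.26938294 0.06898341 0.26813569 0.0692938 ]
c [0.4991 0.1861] pitch 1.003 yaw -0.081
c [0.4998 0.1868] pitch 1.007 yaw -0.079
[[ 0.4721 -0.0837]
 [ 0.4827 -0.1467]
 [ 0.4883 -0.2048]
 [ 0.5005 -0.268 ]]
c [ 0.4859 -0.1758] pitch 0.996 yaw 0.148
tray box [ 0.48688107 -0.17613549] [0.26708315 0.06084551 0.26879943 0.06633749]
[[ 0.4722 -0.0838]
 [ 0.4813 -0.1451]
 [ 0.4905 -0.2065]
 [ 0.4996 -0.2678]] [[0.5071 0.2795]
 [0.5022 0.2177]
 [0.4973 0.1558]
 [0.4925 0.094 ]]
```

```bash
python3 -m handwheel '[[8.5,1.48,-3.15,0,-0.0555],[8.5,1.48,-3.15,0,-0.0555],[8.5,1.48,-3.15,0,-0.0555],[8.5,1.48,-3.15,0,-0.0555],[8.5,1.48,-3.15,0,-0.0555],[8.5,1.48,-3.15,0,-0.0555],[8.5,1.48,-3.15,0,-0.0555],[8.5,1.48,-3.15,0,-0.0555],[8.5,1.48,-3.15,0,-0.0555],[8.5,1.48,-3.15,0,-0.0555]]' 40
python3 -m handwheel '[[8.5,1.48,-3.15,0,-0.0555],[8.5,1.48,-3.15,0,-0.0555],[8.5,1.48,-3.15,0,-0.0555],[8.5,1.48,-3.15,0,-0.0555],[8.5,1.48,-3.15,0,-0.0555],[8.5,1.48,-3.15,0,-0.0555],[8.5,1.48,-3.15,0,-0.0555],[8.5,1.48,-3.15,0,-0.0555],[8.5,1.48,-3.15,0,-0.0555],[8.5,1.48,-3.15,0,-0.0555],[8.5,0,0,0,0],[8.5,0,0,0,0]]'
cat > st.py <<'E'
from h import *
import sys
s=r.get_state();R=np.array(s["tool_rot"]);print(round(s["t"],2),np.round(s["position"],4),"yaw y",np.arctan2(R[1,1],R[0,1]).round(3),"tilt",R[2,2].round(5),"open",round(s["opening"],4),s["finger_force"])
for a in sys.argv[1:]: cv2.imwrite(f"pics/{a.split(':')[1]}.png",vision.snapshot(a.split(':')[0]))
E
python3 st.py scene:s1 top:t1
```

```text
t: 2.73
position: [0.3248, 0.2308, 0.1957]
tool_rot: [[-0.646, 0.764, 0.001], [0.764, 0.646, 0.0], [-0.0, 0.001, -1.0]]
contact_force: [0.9, -0.7, -0.4]
opening: 0.0851
finger_force: 0.0
t: 3.73
position: [0.4727, -0.0839, 0.1951]
tool_rot: [[-0.146, 0.989, -0.001], [0.989, 0.146, 0.0], [0.0, -0.0, -1.0]]
contact_force: [-0.8, 0.0, 0.1]
opening: 0.0855
finger_force: 0.0
3.73 [ 0.4727 -0.0839  0.1951] yaw y 0.146 tilt -1.0 open 0.0855 0.0
```

```bash
python3 -m handwheel '[[8.5,0,0,-3,0],[8.5,0,0,-3,0],[8.5,0,0,-3,0]]'; python3 st.py scene:s2; python3 -c "
import cv2
im=cv2.imread('pics/s2.png')[190:370,240:480];cv2.imwrite('pics/s2c.png',cv2.resize(im,None,fx=3,fy=3))"
```

```text
t: 4.08
position: [0.4722, -0.0813, 0.1052]
tool_rot: [[-0.151, 0.989, 0.002], [0.989, 0.151, -0.0], [-0.0, 0.002, -1.0]]
contact_force: [-0.3, 0.7, -0.7]
opening: 0.0846
finger_force: 0.0
4.08 [ 0.4722 -0.0813  0.1052] yaw y 0.151 tilt -1.0 open 0.0846 0.0
```

View pics/s2c.png

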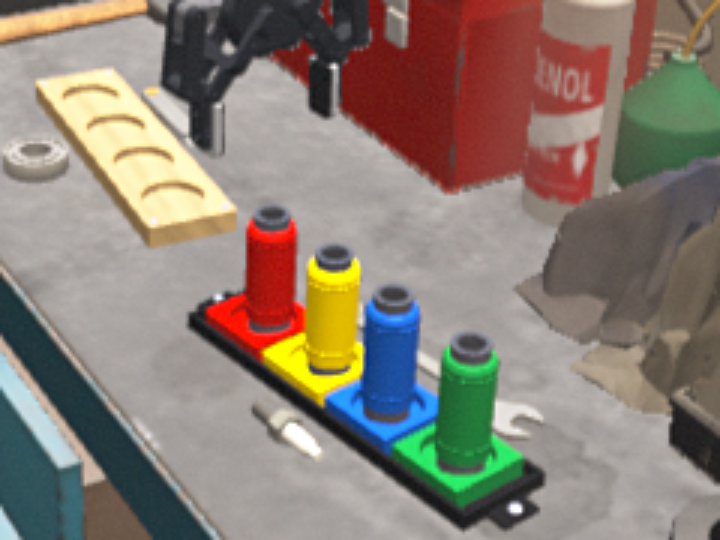

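Run:
```python
from h import *
c=vision.camera_info("scene");R=np.array(c["R"]);t=np.array(c["t"])
for X in [(.472,-.084,.097),(.4722,-.0813,.1052),(.4722,-.0813,.118),(.5142,-.075,.118),(.4302,-.0877,.118),(.482,-.146,.097),(.489,-.2055,.097),(.5,-.268,.097),(.4925,.094,.009)]:
    p=R@np.array(X)+t;print(X,(c["fx"]*p[0]/p[2]+c["cx"]).round(1),(c["fy"]*p[1]/p[2]+c["cy"]).round(1))
```

```text
(0.472, -0.084, 0.097) 329.0 261.2
(0.4722, -0.0813, 0.1052) 328.5 256.9
(0.4722, -0.0813, 0.118) 328.6 251.2
(0.5142, -0.075, 0.118) 345.5 245.2
(0.4302, -0.0877, 0.118) 311.1 257.4
(0.482, -0.146, 0.097) 349.7 274.6
(0.489, -0.2055, 0.097) 370.1 288.8
(0.5, -0.268, 0.097) 395.0 304.5
(0.4925, 0.094, 0.009) 297.6 258.1
```

```bash
python3 st.py scene:s3; python3 -c "
import cv2,numpy as np
a=cv2.imread('pics/s2.png')[190:350,270:400];b=cv2.imread('pics/s3.png')[190:350,270:400];cv2.imwrite('pics/s3c.png',cv2.resize(np.hstack([a,b]),None,fx=3,fy=3))"
```

```text
4.13 [ 0.4676 -0.0804  0.0995] yaw y 0.151 tilt -0.99995 open 0.085 0.0
```

View pics/s3c.png

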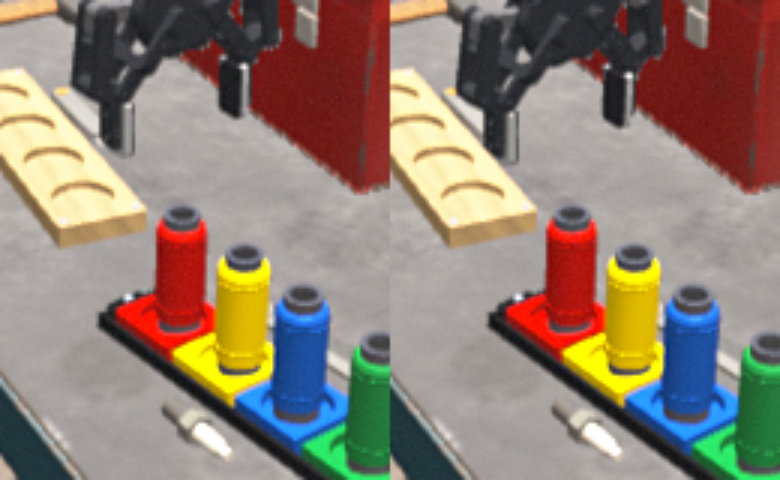

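```bash
python3 -m handwheel '[[8.5,0,0,0,0],[8.5,0,0,0,0],[8.5,0,0,0,0]]' >/dev/null; python3 st.py scene:s4 top:t4; python3 -c "
import cv2,numpy as np
a=cv2.imread('pics/s4.png')[190:350,270:400];b=cv2.imread('pics/t4.png')[200:360,300:430];cv2.imwrite('pics/s4c.png',cv2.resize(np.hstack([a,b]),None,fx=3,fy=3))"
```

```text
4.43 [ 0.4739 -0.0826  0.1075] yaw y 0.15 tilt -0.99999 open 0.0851 0.0
```

View pics/s4c.png

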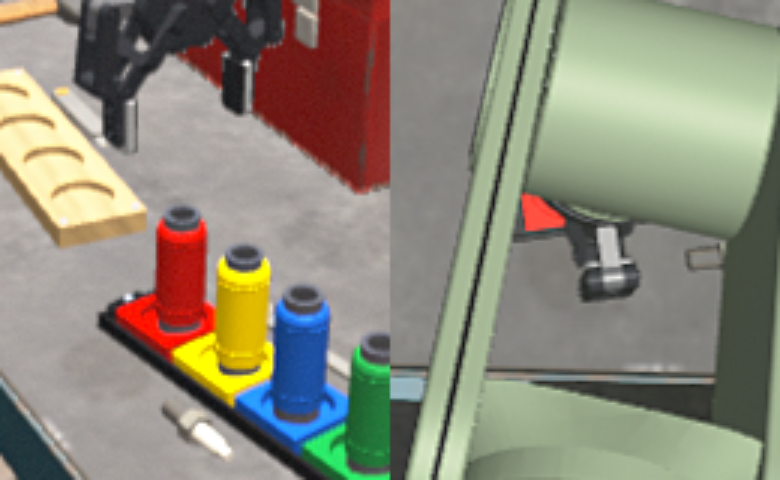

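```bash
python3 - <<'E'
from h import *
def pr(cam,X):
    c=vision.camera_info(cam);p=np.array(c["R"])@np.array(X)+np.array(c["t"]);return np.round([c["fx"]*p[0]/p[2]+c["cx"],c["fy"]*p[1]/p[2]+c["cy"]],1)
u=np.array([np.cos(.15),np.sin(.15),0])
for z in (.12,.155,.19):
  for d in(-.05,-.065,.05): X=np.array([.4739,-.0826,z])+d*u;print(z,d,pr("top",X),pr("scene",X))
E
python3 -c "
import cv2
cv2.imwrite('pics/s5c.png',cv2.resize(cv2.imread('pics/s4.png')[60:340,180:420],None,fx=2.1,fy=2.1))"
```

```text
0.12 -0.05 [365.2 284. ] [309.  257.7]
0.12 -0.065 [366.4 292.8] [302.5 260. ]
0.12 0.05 [357.4 226.3] [349.5 243.3]
0.155 -0.05 [367.  283.9] [309.1 241.4]
0.155 -0.065 [368.3 293. ] [302.6 243.6]
0.155 0.05 [358.9 223.8] [350.2 227.6]
0.19 -0.05 [369.  283.7] [309.2 224.6]
0.19 -0.065 [370.3 293.2] [302.6 226.7]
0.19 0.05 [360.5 221.1] [351.  211.4]
```

View pics/s5c.png

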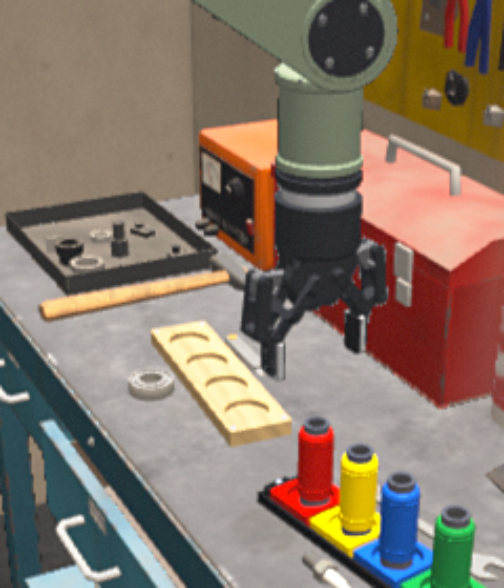

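Run:
```python
from h import *
def pr(cam,X):
    c=vision.camera_info(cam);p=np.array(c["R"])@np.array(X)+np.array(c["t"]);return np.round([c["fx"]*p[0]/p[2]+c["cx"],c["fy"]*p[1]/p[2]+c["cy"]],1)
for X0,y in(((.1764,.5473,.195),1.259),((.4727,-.0839,.195),.147)):
  u=np.array([np.cos(y),np.sin(y),0])
  for z in (.208,.243):
    for d in(-.05,.05): X=np.array(X0);X[2]=z;print(z,d,pr("scene",X+d*u))
a=cv2.imread('pics/scene0.png')[40:160,30:150];b=cv2.imread('pics/s1.png')[110:230,270:390];cv2.imwrite('pics/s6c.png',cv2.resize(np.hstack([a,b]),None,fx=3,fy=3))
```

```text
0.208 -0.05 [ 99.  143.1]
0.208 0.05 [104.5 130.8]
0.243 -0.05 [ 96.5 129. ]
0.243 0.05 [102.3 117.3]
0.208 -0.05 [309.  216.1]
0.208 0.05 [351.2 203.2]
0.243 -0.05 [309.1 198.4]
0.243 0.05 [352.  186.2]
```

View pics/s6c.png

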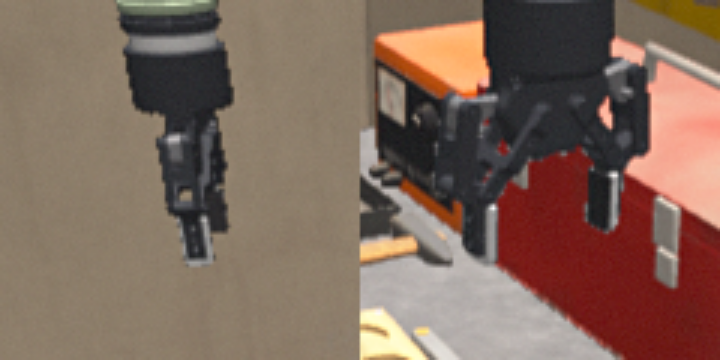

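Images consistently put the open fingertips about 48 mm above the reported TCP, not the 13 mm given. I'll go down to the nominal height and check from close by before gripping.

```bash
python3 -m handwheel '[[8.5,0,0,-1.5,0],[8.5,0,0,-1.5,0],[8.5,0,0,-1.5,0],[8.5,0,0,-1.5,0],[8.5,0,0,0,0],[8.5,0,0,0,0],[8.5,0,0,0,0]]' >/dev/null; python3 st.py scene:s7; python3 -c "
import cv2,numpy as np
cv2.imwrite('pics/s7c.png',cv2.resize(cv2.imread('pics/s7.png')[190:350,250:430],None,fx=3.5,fy=3.5))"
```

```text
5.12 [ 0.4734 -0.0829  0.0466] yaw y 0.149 tilt -1.0 open 0.0851 0.0
```

View pics/s7c.png

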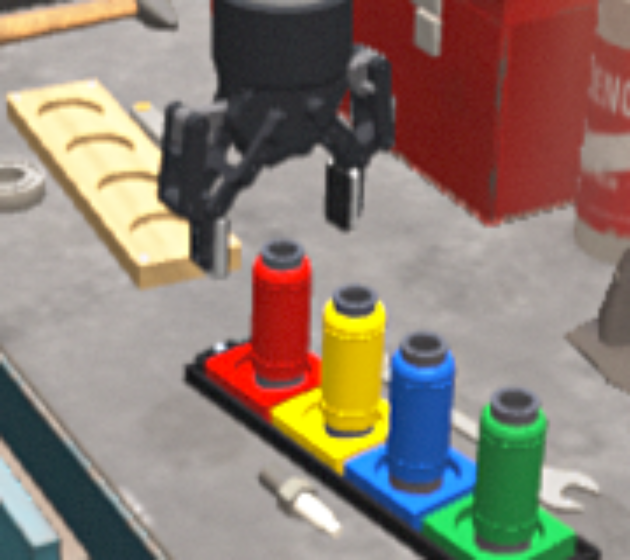

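```bash
python3 -m handwheel '[[8.5,0,0,-0.8,0],[8.5,0,0,-0.8,0],[8.5,0,0,0,0]]'|grep -E "pos|force";python3 -m handwheel '[[8.5,0,0,-0.8,0],[8.5,0,0,-0.8,0],[8.5,0,0,-0.8,0],[8.5,0,0,0,0],[8.5,0,0,0,0]]'|grep -E "pos|force"; python3 st.py scene:s8; python3 -c "
import cv2,numpy as np
cv2.imwrite('pics/s8c.png',cv2.resize(cv2.imread('pics/s8.png')[190:350,250:430],None,fx=3.5,fy=3.5))"
```

```text
position: [0.4713, -0.0825, 0.0282]
contact_force: [-0.1, 1.2, 0.8]
finger_force: 0.0
position: [0.4719, -0.0826, 0.0047]
contact_force: [0.7, -0.0, -0.8]
finger_force: 0.0
5.83 [ 0.4719 -0.0826  0.0047] yaw y 0.149 tilt -1.0 open 0.0851 0.0
```

View pics/s8c.png

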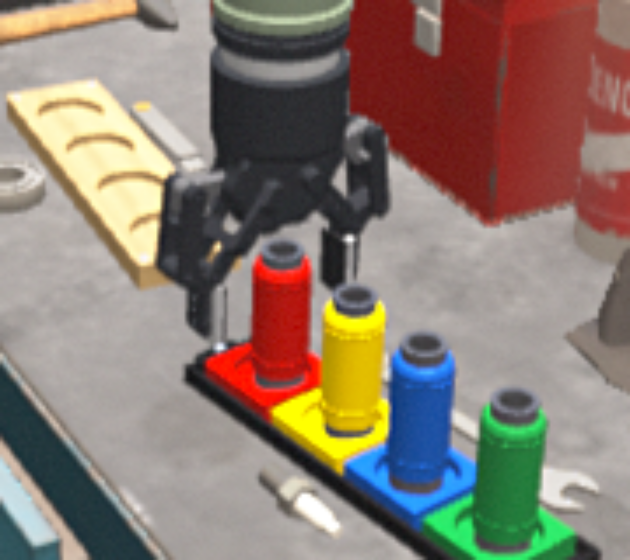

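Gripper straddles the red socket: tips at about half its height, no contact. Close.

```bash
python3 -m handwheel '[[2.5,0,0,0,0],[2.5,0,0,0,0],[2.5,0,0,0,0],[2.5,0,0,0,0],[2.5,0,0,0,0],[2.5,0,0,0,0],[2.5,0,0,0,0],[2.5,0,0,0,0],[2.5,0,0,0,0],[2.5,0,0,0,0]]' 50|grep -vE "rot"
```

```text
t: 6.72
position: [0.4728, -0.0828, 0.0058]
contact_force: [0.8, 0.4, 5.4]
opening: 0.033
finger_force: 49.2
```

```bash
python3 -m handwheel '[[2.5,0,0,1.5,0],[2.5,0,0,3,0],[2.5,0,0,3,0],[2.5,0,0,3.5,0],[2.5,0.33,2.95,0,-0.038],[2.5,0.33,2.95,0,-0.038],[2.5,0.33,2.95,0,-0.038],[2.5,0.33,2.95,0,-0.038],[2.5,0.33,2.95,0,-0.038],[2.5,0.33,2.95,0,-0.038],[2.5,0,0,0,0],[2.5,0,0,0,0]]'|grep -vE "rot";
python3 -m handwheel '[[2.5,0,0,-2,0],[2.5,0,0,-2.5,0],[2.5,0,0,-2,0],[2.5,0,0,-1.2,0],[2.5,0,0,0,0],[2.5,0,0,0,0],[2.5,0,0,0,0]]'|grep -vE "rot"; python3 st.py scene:s9; python3 -c "
import cv2,numpy as np
cv2.imwrite('pics/s9c.png',cv2.resize(cv2.imread('pics/s9.png')[170:330,230:410],None,fx=3.5,fy=3.5))"
```

```text
t: 7.72
position: [0.4913, 0.0952, 0.1143]
contact_force: [0.6, -0.8, -3.5]
opening: 0.0331
finger_force: 50.4
t: 8.3
position: [0.4927, 0.0937, 0.039]
contact_force: [0.3, -0.2, -2.9]
opening: 0.0332
finger_force: 50.3
8.3 [0.4927 0.0937 0.039 ] yaw y -0.08 tilt -1.0 open 0.0332 50.276257395744324
```

View pics/s9c.png

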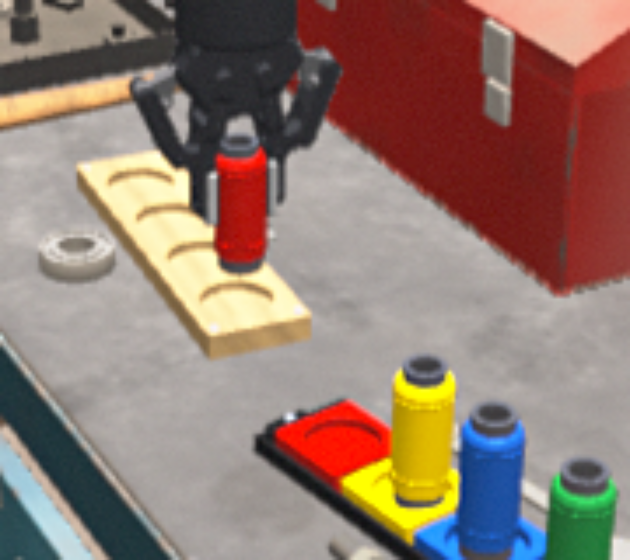

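Red is held upright right above the rightmost well (crop ~235,290). Lower and release.

```bash
python3 -m handwheel '[[2.5,0,0,-1.2,0],[2.5,0,0,-1.2,0],[2.5,0,0,-0.6,0],[2.5,0,0,-0.3,0],[2.5,0,0,0,0],[2.5,0,0,0,0]]'|grep -vE "rot"; python3 -m handwheel '[[8.5,0,0,0,0],[8.5,0,0,0,0],[8.5,0,0,0,0],[8.5,0,0,0,0],[8.5,0,0,0,0],[8.5,0,0,0,0],[8.5,0,0,0,0],[8.5,0,0,0,0]]'|grep -vE "rot"; python3 -m handwheel '[[8.5,0,0,2,0],[8.5,0,0,3,0],[8.5,0,0,3,0],[8.5,0,0,3,0],[8.5,0,0,0,0],[8.5,0,0,0,0]]'|grep -vE "rot";python3 st.py
```

```text
t: 8.85
position: [0.4929, 0.0944, 0.0061]
contact_force: [-0.1, -0.2, -1.9]
opening: 0.0331
finger_force: 50.1
t: 9.52
position: [0.4922, 0.0943, 0.0054]
contact_force: [0.5, -0.3, -0.6]
opening: 0.085
finger_force: 0.0
t: 10.02
position: [0.4934, 0.0945, 0.1171]
contact_force: [0.7, 0.1, -0.7]
opening: 0.0851
finger_force: 0.0
10.02 [0.4934 0.0945 0.1171] yaw y -0.079 tilt -0.99999 open 0.0851 0.0
```

```bash
python3 -m handwheel '[[8.5,-0.16,-3.43,0,0.0327],[8.5,-0.16,-3.43,0,0.0327],[8.5,-0.16,-3.43,0,0.0327],[8.5,-0.16,-3.43,0,0.0327],[8.5,-0.16,-3.43,0,0.0327],[8.5,-0.16,-3.43,0,0.0327],[8.5,-0.16,-3.43,0,0.0327],[8.5,0,0,0,0],[8.5,0,0,0,0],[8.5,0,0,0,0]]'|grep -vE "rot"; python3 -m handwheel '[[8.5,0,0,-2,0],[8.5,0,0,-2,0],[8.5,0,0,0,0],[8.5,0,0,0,0]]'|grep -vE "rot";python3 st.py scene:s10;python3 -c "
import cv2,numpy as np
cv2.imwrite('pics/s10c.png',cv2.resize(cv2.imread('pics/s10.png')[190:350,250:430],None,fx=3.5,fy=3.5))"
```

```text
t: 10.85
position: [0.4801, -0.1452, 0.1143]
contact_force: [-0.0, -0.1, 1.0]
opening: 0.0845
finger_force: 0.0
t: 11.18
position: [0.4801, -0.1442, 0.0746]
contact_force: [0.6, 1.5, 0.2]
opening: 0.0852
finger_force: 0.0
11.18 [ 0.4801 -0.1442  0.0746] yaw y 0.152 tilt -0.99999 open 0.0852 0.0
```

View pics/s10c.png

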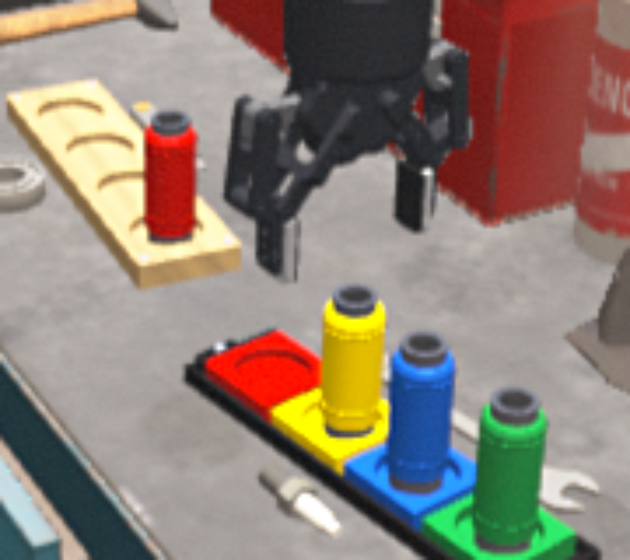

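Red stands in its well. The gripper is above yellow, slightly left (346 vs 354 in the crop), so I'll nudge by +2 mm x and -1 mm y while descending.

```bash
python3 -m handwheel '[[8.5,0.2,-0.1,-2,0],[8.5,0,0,-2,0],[8.5,0,0,-1.5,0],[8.5,0,0,-1.4,0],[8.5,0,0,0,0],[8.5,0,0,0,0]]'|grep -vE "rot"; python3 -m handwheel '[[2.5,0,0,0,0],[2.5,0,0,0,0],[2.5,0,0,0,0],[2.5,0,0,0,0],[2.5,0,0,0,0],[2.5,0,0,0,0],[2.5,0,0,0,0],[2.5,0,0,0,0],[2.5,0,0,0,0],[2.5,0,0,0,0]]' 50|grep -vE "rot"
```

```text
t: 11.73
position: [0.4835, -0.1466, 0.0071]
contact_force: [-0.5, 0.6, -0.1]
opening: 0.0849
finger_force: 0.0
t: 12.57
position: [0.4836, -0.147, 0.0073]
contact_force: [0.4, -0.5, 5.9]
opening: 0.0332
finger_force: 49.1
```

```bash
python3 -m handwheel '[[2.5,0,0,1.5,0],[2.5,0,0,3,0],[2.5,0,0,3.5,0],[2.5,0,0,3.5,0],[2.5,0.175,3.775,0,-0.029],[2.5,0.175,3.775,0,-0.029],[2.5,0.175,3.775,0,-0.029],[2.5,0.175,3.775,0,-0.029],[2.5,0.175,3.775,0,-0.029],[2.5,0.175,3.775,0,-0.029],[2.5,0.175,3.775,0,-0.029],[2.5,0.175,3.775,0,-0.029]]'|grep -vE "rot";
python3 -m handwheel '[[2.5,0,0,0,0],[2.5,0,0,0,0],[2.5,0,0,0,0]]'>/dev/null; python3 st.py
```

```text
t: 13.57
position: [0.4961, 0.1568, 0.1209]
contact_force: [1.1, 0.1, -2.8]
opening: 0.0329
finger_force: 50.3
13.82 [0.4962 0.1547 0.1208] yaw y -0.081 tilt -1.0 open 0.0327 50.19340753555298
```

Lower 11.4 cm, release, retreat.

```bash
python3 -m handwheel '[[2.5,0.1,0.1,-2,0],[2.5,0,0,-2.5,0],[2.5,0,0,-2.5,0],[2.5,0,0,-2.3,0],[2.5,0,0,-1.2,0],[2.5,0,0,-0.6,0],[2.5,0,0,-0.3,0],[2.5,0,0,0,0],[2.5,0,0,0,0]]'|grep -vE "rot"; python3 -m handwheel '[[8.5,0,0,0,0],[8.5,0,0,0,0],[8.5,0,0,0,0],[8.5,0,0,0,0],[8.5,0,0,0,0],[8.5,0,0,0,0],[8.5,0,0,0,0],[8.5,0,0,0,0]]'|grep -vE "rot"; python3 -m handwheel '[[8.5,0,0,2,0],[8.5,0,0,3,0],[8.5,0,0,3,0],[8.5,0,0,3,0],[8.5,0,0,0,0],[8.5,0,0,0,0]]'|grep -vE "rot";python3 st.py
```

```text
t: 14.57
position: [0.4988, 0.1556, 0.0082]
contact_force: [-0.3, -0.1, -1.8]
opening: 0.0328
finger_force: 50.1
t: 15.23
position: [0.498, 0.1562, 0.0074]
contact_force: [0.1, -0.5, -0.1]
opening: 0.0848
finger_force: 0.0
t: 15.73
position: [0.4992, 0.1566, 0.1192]
contact_force: [-0.5, 0.7, -0.1]
opening: 0.0847
finger_force: 0.0
15.73 [0.4992 0.1566 0.1192] yaw y -0.082 tilt -0.99999 open 0.0847 0.0
```

```bash
python3 -m handwheel '[[8.5,-0.087,-3.62,0,0.0231],[8.5,-0.087,-3.62,0,0.0231],[8.5,-0.087,-3.62,0,0.0231],[8.5,-0.087,-3.62,0,0.0231],[8.5,-0.087,-3.62,0,0.0231],[8.5,-0.087,-3.62,0,0.0231],[8.5,-0.087,-3.62,0,0.0231],[8.5,-0.087,-3.62,0,0.0231],[8.5,-0.087,-3.62,0,0.0231],[8.5,-0.087,-3.62,0,0.0231],[8.5,0,0,0,0],[8.5,0,0,0,0]]'>/dev/null; python3 -m handwheel '[[8.5,0,0,0,0],[8.5,0,0,0,0]]'>/dev/null;python3 st.py scene:s11;python3 -c "
import cv2,numpy as np
cv2.imwrite('pics/s11c.png',cv2.resize(cv2.imread('pics/s11.png')[170:350,240:440],None,fx=3.3,fy=3.3))"
```

```text
16.9 [ 0.4887 -0.2045  0.1166] yaw y 0.15 tilt -1.0 open 0.0849 0.0
```

View pics/s11c.png

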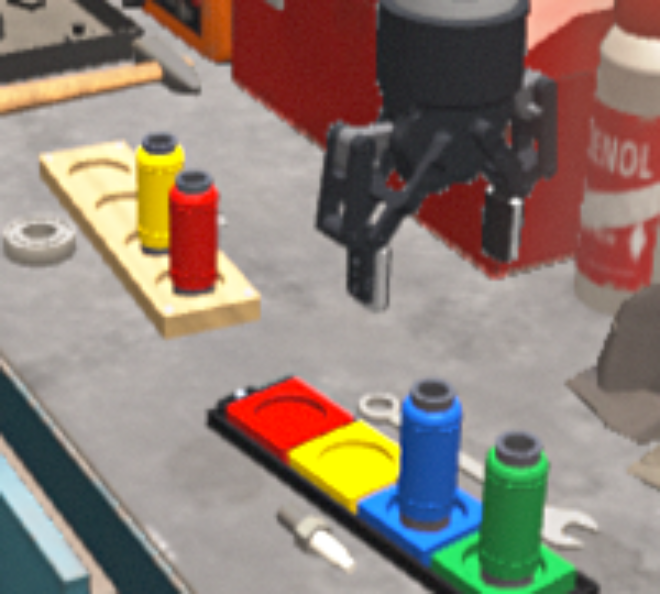

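Red and yellow stand in their wells, and blue (430,390) is centred below the gripper. Go down and grip.

```bash
python3 -m handwheel '[[8.5,0.1,-0.15,-2,0],[8.5,0,0,-2.5,0],[8.5,0,0,-2.5,0],[8.5,0,0,-2,0],[8.5,0,0,-1.2,0],[8.5,0,0,-0.8,0],[8.5,0,0,0,0],[8.5,0,0,0,0]]'|grep -vE "rot"; python3 -m handwheel '[[2.5,0,0,0,0],[2.5,0,0,0,0],[2.5,0,0,0,0],[2.5,0,0,0,0],[2.5,0,0,0,0],[2.5,0,0,0,0],[2.5,0,0,0,0],[2.5,0,0,0,0],[2.5,0,0,0,0],[2.5,0,0,0,0]]' 50|grep -vE "rot"
```

```text
t: 17.62
position: [0.4906, -0.2067, 0.0076]
contact_force: [0.3, -0.2, 0.0]
opening: 0.0853
finger_force: 0.0
t: 18.45
position: [0.4908, -0.2076, 0.0082]
contact_force: [-0.4, 0.9, 6.4]
opening: 0.0329
finger_force: 49.1
```

```bash
python3 -m handwheel '[[2.5,0,0,1.5,0],[2.5,0,0,3,0],[2.5,0,0,3.5,0],[2.5,0,0,3.5,0]]'>/dev/null; python3 -m handwheel '[[2.5,0.105,3.86,0,-0.021],[2.5,0.105,3.86,0,-0.021],[2.5,0.105,3.86,0,-0.021],[2.5,0.105,3.86,0,-0.021],[2.5,0.105,3.86,0,-0.021],[2.5,0.105,3.86,0,-0.021],[2.5,0.105,3.86,0,-0.021],[2.5,0.105,3.86,0,-0.021],[2.5,0.105,3.86,0,-0.021],[2.5,0.105,3.86,0,-0.021],[2.5,0.105,3.86,0,-0.021]]'|grep -vE "rot";
python3 -m handwheel '[[2.5,0,0,0,0],[2.5,0,0,0,0],[2.5,0,0,0,0]]'>/dev/null; python3 st.py
```

```text
t: 19.7
position: [0.5008, 0.2188, 0.1216]
contact_force: [1.4, 0.2, -2.7]
opening: 0.0331
finger_force: 50.3
19.95 [0.501  0.2167 0.1215] yaw y -0.081 tilt -1.0 open 0.033 50.1557993888855
```

```bash
python3 -m handwheel '[[2.5,0.1,0.1,-2,0],[2.5,0,0,-2.5,0],[2.5,0,0,-2.5,0],[2.5,0,0,-2.3,0],[2.5,0,0,-1.2,0],[2.5,0,0,-0.6,0],[2.5,0,0,-0.3,0],[2.5,0,0,0,0],[2.5,0,0,0,0]]'|grep -vE "rot"; python3 -m handwheel '[[8.5,0,0,0,0],[8.5,0,0,0,0],[8.5,0,0,0,0],[8.5,0,0,0,0],[8.5,0,0,0,0],[8.5,0,0,0,0],[8.5,0,0,0,0],[8.5,0,0,0,0]]'|grep -vE "rot"; python3 -m handwheel '[[8.5,0,0,2,0],[8.5,0,0,3,0],[8.5,0,0,3,0],[8.5,0,0,3,0],[8.5,0,0,0,0],[8.5,0,0,0,0]]'|grep -vE "rot";python3 st.py
```

```text
t: 20.7
position: [0.5037, 0.2179, 0.0093]
contact_force: [-0.1, -0.3, -2.3]
opening: 0.0331
finger_force: 50.0
t: 21.37
position: [0.5029, 0.2183, 0.0084]
contact_force: [-0.9, -0.6, -0.3]
opening: 0.085
finger_force: 0.0
t: 21.87
position: [0.504, 0.2188, 0.1203]
contact_force: [-0.2, -0.7, -0.2]
opening: 0.0847
finger_force: 0.0
21.87 [0.504  0.2188 0.1203] yaw y -0.082 tilt -0.99999 open 0.0847 0.0
```

```bash
python3 -m handwheel '[[8.5,-0.025,-4.06,0,0.0193],[8.5,-0.025,-4.06,0,0.0193],[8.5,-0.025,-4.06,0,0.0193],[8.5,-0.025,-4.06,0,0.0193],[8.5,-0.025,-4.06,0,0.0193],[8.5,-0.025,-4.06,0,0.0193],[8.5,-0.025,-4.06,0,0.0193],[8.5,-0.025,-4.06,0,0.0193],[8.5,-0.025,-4.06,0,0.0193],[8.5,-0.025,-4.06,0,0.0193],[8.5,-0.025,-4.06,0,0.0193],[8.5,-0.025,-4.06,0,0.0193]]'>/dev/null; python3 -m handwheel '[[8.5,0,0,0,0],[8.5,0,0,0,0],[8.5,0,0,0,0],[8.5,0,0,0,0]]'>/dev/null;python3 st.py scene:s12;python3 -c "
import cv2,numpy as np
cv2.imwrite('pics/s12c.png',cv2.resize(cv2.imread('pics/s12.png')[170:360,240:450],None,fx=3.1,fy=3.1))"
```

```text
23.2 [ 0.4993 -0.2673  0.1175] yaw y 0.151 tilt -1.0 open 0.0851 0.0
```

View pics/s12c.png

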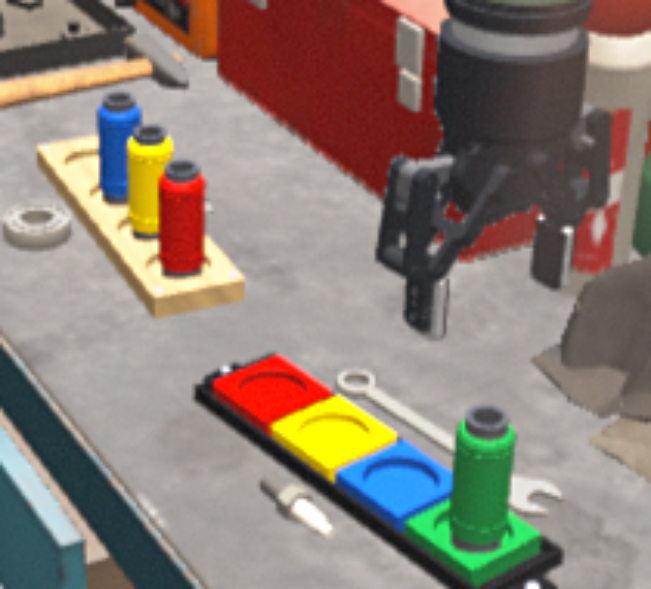

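Three sockets stand in their wells. Green (487,415) is centred below the gripper.

```bash
python3 -m handwheel '[[8.5,0.15,-0.1,-2,0],[8.5,0,0,-2.5,0],[8.5,0,0,-2.5,0],[8.5,0,0,-2,0],[8.5,0,0,-1.2,0],[8.5,0,0,-0.8,0],[8.5,0,0,0,0],[8.5,0,0,0,0]]'|grep -vE "rot"; python3 -m handwheel '[[2.5,0,0,0,0],[2.5,0,0,0,0],[2.5,0,0,0,0],[2.5,0,0,0,0],[2.5,0,0,0,0],[2.5,0,0,0,0],[2.5,0,0,0,0],[2.5,0,0,0,0],[2.5,0,0,0,0],[2.5,0,0,0,0]]' 50|grep -vE "rot"; python3 -m handwheel '[[2.5,0,0,1.5,0],[2.5,0,0,3,0],[2.5,0,0,3.5,0],[2.5,0,0,3.5,0],[2.5,0,0,0,0]]'|grep -vE rot
```

```text
t: 23.92
position: [0.5017, -0.2692, 0.0087]
contact_force: [0.3, -0.3, 0.2]
opening: 0.0849
finger_force: 0.0
t: 24.75
position: [0.5019, -0.2702, 0.0092]
contact_force: [0.0, -0.0, 6.4]
opening: 0.0326
finger_force: 49.1
t: 25.17
position: [0.5049, -0.272, 0.1298]
contact_force: [1.0, -1.0, -1.4]
opening: 0.0329
finger_force: 50.2
```

```bash
python3 -m handwheel '[[2.5,0.04,3.91,0,-0.0165],[2.5,0.04,3.91,0,-0.0165],[2.5,0.04,3.91,0,-0.0165],[2.5,0.04,3.91,0,-0.0165],[2.5,0.04,3.91,0,-0.0165],[2.5,0.04,3.91,0,-0.0165],[2.5,0.04,3.91,0,-0.0165]]'>/dev/null; python3 -m handwheel '[[2.5,0.04,3.91,0,-0.0165],[2.5,0.04,3.91,0,-0.0165],[2.5,0.04,3.91,0,-0.0165],[2.5,0.04,3.91,0,-0.0165],[2.5,0.04,3.91,0,-0.0165],[2.5,0.04,3.91,0,-0.0165],[2.5,0.04,3.91,0,-0.0165],[2.5,0,0,0,0],[2.5,0,0,0,0],[2.5,0,0,0,0],[2.5,0,0,0,0]]'>/dev/null; python3 st.py
```

```text
26.67 [0.5064 0.276  0.1225] yaw y -0.082 tilt -1.0 open 0.0329 50.02607524394989
```

```bash
python3 -m handwheel '[[2.5,0,0.25,-2,0],[2.5,0,0,-2.5,0],[2.5,0,0,-2.5,0],[2.5,0,0,-2.3,0],[2.5,0,0,-1.2,0],[2.5,0,0,-0.6,0],[2.5,0,0,-0.3,0],[2.5,0,0,0,0],[2.5,0,0,0,0]]'|grep -vE "rot"; python3 -m handwheel '[[8.5,0,0,0,0],[8.5,0,0,0,0],[8.5,0,0,0,0],[8.5,0,0,0,0],[8.5,0,0,0,0],[8.5,0,0,0,0],[8.5,0,0,0,0],[8.5,0,0,0,0]]'|grep -vE "rot"; python3 -m handwheel '[[8.5,0,0,2,0],[8.5,0,0,3,0],[8.5,0,0,3,0],[8.5,0,0,3,0],[8.5,-1,-4,0,0],[8.5,-1,-4,0,0],[8.5,-1,-4,0,0],[8.5,-1,-4,0,0],[8.5,-1,-4,0,0],[8.5,-1,-4,0,0],[8.5,-1,-4,0,0],[8.5,-1,-4,0,0]]'|grep -vE "rot";python3 -m handwheel '[[8.5,-1,-4,0,0],[8.5,-1,-4,0,0],[8.5,-1,-4,0,0],[8.5,0,0,0,0],[8.5,0,0,0,0],[8.5,0,0,0,0]]'>/dev/null;python3 st.py top:t13 scene:s13;python3 -c "
import cv2,numpy as np
a=cv2.imread('pics/s13.png')[180:290,220:350];b=cv2.imread('pics/t13.png')[190:300,140:300];cv2.imwrite('pics/s13c.png',cv2.resize(np.hstack([a,b]),None,fx=2.7,fy=2.7))"
```

```text
t: 27.42
position: [0.508, 0.2798, 0.0104]
contact_force: [-0.4, 0.7, -2.1]
opening: 0.0326
finger_force: 50.0
t: 28.08
position: [0.507, 0.28, 0.0094]
contact_force: [0.1, -0.2, 0.1]
opening: 0.0854
finger_force: 0.0
t: 29.08
position: [0.4261, -0.0416, 0.1196]
contact_force: [0.6, 0.1, -0.6]
opening: 0.085
finger_force: 0.0
29.58 [ 0.3968 -0.1598  0.1194] yaw y -0.083 tilt -1.0 open 0.0848 0.0
```

View pics/s13c.png

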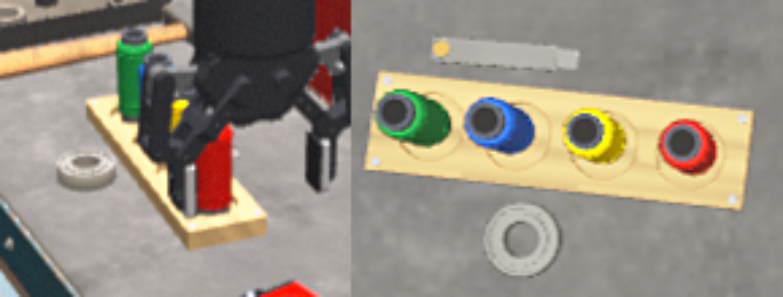

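Run:
```python
from h import *
W=np.array([[0.5071,0.2795],[0.5022,0.2177],[0.4973,0.1558],[0.4925,0.094]])
for p,w in zip([(399,111),(486,121),(585,131),(682,144)],W):
    x=ray("top",((p[0]-351)/2.7+140-.3,p[1]/2.7+190-.3),.097)[:2];print(x.round(4),((x-w)*1e3).round(1))
```

```text
[0.5091 0.2767] [ 2.  -2.8]
[0.5039 0.2193] [1.7 1.6]
[0.499  0.1543] [ 1.7 -1.5]
[0.4921 0.0905] [-0.4 -3.5]
```

All within 4 mm, upright and released; hand in.

```bash
python3 -c "
from plant import r
print(r.finish_job())"
```

```text
the job is handed in; nothing more can be done
None
```

All four sockets are standing upright and released in the mirrored wells (from the left: green, blue, yellow, red), each measured within about 4 mm of its well centre, and the job is handed in at about 30 s; the hand-in returned no verdict.

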